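# Sweep the offcut chips off the slab

## Task

Clear the wooden slab on the joiner's bench: pick up the scraper block by its grip and with it, never with the gripper itself, sweep all five loose chips off the slab into the empty undivided tray at one end, not into the divided screw box at the other. Then set the scraper back, upright and without dropping it, down in its shallow trough-shaped rest. Leave the other things on the bench where they lie.

Things in the scene. Friction and masses are not known exactly. Their poses are not given: they have to be found in the camera images.
- scraper: the wooden scraper block, standing upright on its sweeping edge: a pale wooden bar 150 long (its x) x 26 thick (its y) x 32 high with a steel strip round the foot, and on top of it in the middle a dark wooden upright grip 64 long (x) x 22 thick (y), from 31 to 79 mm above the underside. 0.18 to 0.35 kg. Origin: centre of the underside; z up. It is symmetric: either way round will do. Take the grip across its 22 mm.
- scraper_rest: the rest for the scraper: a shallow pale wooden trough fixed to the bench, outside 174 (its x) x 50 (its y) x 15 high, walls 5 thick, inner floor 5 above the bench, so inside 164 x 40. Origin: centre of its underside on the bench; z up. The scraper stands in it with its length along the trough, either way round.
- slab: the brown wooden slab with the chips on it, fixed to the bench: 230 wide (its x) x 260 long (its y), top 40 above the bench, with a pale batten 14 wide standing 16 above the top along both long edges (x = +-108), leaving 202 between the battens. Both ends (y = +-130) are open. Origin: centre of its underside on the bench; z up.
- chip_tray: the empty plywood chip tray, fixed close (1 mm) against one open end of the slab (either end, it varies): outside 220 (its x, across the slab) x 110 (its y, along the slab) x 34 high, walls and floor 5 thick; its rim is 6 below the slab's top. Undivided inside. Origin: centre of its underside on the bench; axes parallel to the slab's.
- screw_box: the plywood box against the slab's other end, same outside size as the chip tray but with cross partitions and screws in it; fixed. Not for chips. Origin: centre of its underside.
- chip0: a loose pale wooden offcut chip, 30 x 24 x 13 mm, about 12 g, lying on the slab within 75 of the slab's middle both ways. Origin: centre of its underside.
- chip1: a loose pale wooden offcut chip, 28 x 22 x 12 mm, about 12 g, lying on the slab within 75 of the slab's middle both ways. Origin: centre of its underside.
- chip2: a loose pale wooden offcut chip, 30 x 24 x 14 (one corner notched away) mm, about 12 g, lying on the slab within 75 of the slab's middle both ways. Origin: centre of its underside.
- chip3: a loose pale wooden offcut chip, 26 x 24 x 12 mm, about 12 g, lying on the slab within 75 of the slab's middle both ways. Origin: centre of its underside.
- chip4: a loose pale wooden offcut chip, 30 x 22 x 14 (stepped) mm, about 12 g, lying on the slab within 75 of the slab's middle both ways. Origin: centre of its underside.
- tape_measure: bystander, loose: tape measure, 70 x 40 x 66 mm. Origin: centre of its underside.
- block_plane: bystander, loose: block plane, 160 x 50 x 52 mm. Origin: centre of its underside.
- joint_block_a: bystander, loose: notched wooden joint block, 80 x 50 x 60 mm. Origin: centre of its underside.
- joint_block_b: bystander, loose: another notched wooden joint block, 80 x 50 x 60 mm. Origin: centre of its underside.
- pencil: bystander, loose: flat carpenter's pencil, about 180 x 14 x 8 mm. Origin: centre of its underside.
- mallet: bystander, loose: wooden mallet: head 70 x 110 x 90 centred 90 mm along its x, handle along its x to -165 mm. Origin: centre of its underside.

How it is judged:
By the outcome, as a careful person would: the job done as asked, in the order asked, and still so for the second after the job is handed in, with the robot touching nothing.
It also fails if it takes over 61 s, if anything falls off the work surface, if the arm or the gripper's body presses on something with over 40 N, if the wrist force passes 120 N, or if a joint passes its speed limit or range.

## Robot

A 6-joint arm with a two-finger parallel gripper is mounted at the origin on the work surface. World frame = base frame: x ahead of the robot, y to its left, z up, the work surface at z = 0. Lengths are in m, angles in rad, forces in N, time in s.
With the tool pointing down it reaches from about 0.25 to 0.725 m from the base axis. Payload 4 kg.
Tool frame: the origin (TCP) lies on the centre line of the jaws, within the pads' length; the fingertips stand ahead of it and the grasp point (between the pads) lies 11 mm behind it (bot.tip_extent is the z of the fingertips in the tool frame, in m); z points along the fingers, y is the direction in which the jaws open and shut (so a half turn about z gives the same grasp; the last joint's range is limited). The gripper opens to 85 mm and grips with 20 to 120 N. Pads are 22 mm wide; open, the fingers measure 114 mm over their backs; the gripper's body (76 mm by 85 mm) begins 54 mm behind the grasp point. The pads swing forward as they close: fully open they stand 13 mm farther back than shut.
Start: joints at [-1.131, 0.241, 0.005, 1.335, 0, 1.571], TCP at [0.213, -0.452, 0.239] pointing down, gripper open.
Joint ranges: [-2.72, 2.72], [-1.05, 1.87], [-1.09, 1.28], [-1.99, 2.15], [-1.42, 1.44], [-3.14, 3.14]. Speed limits (rad/s): [2.79, 2.79, 3.14, 3.14, 3.14, 3.14].

## Interface

Orientations are given as a unit quaternion [x, y, z, w].
In Python, from workcell import bot gives the robot as it stands.
- The arm moves only by the shell command python3 -m jog 'ROWS'. ROWS is JSON, a list that holds one entry, the list of rows, each a list of 7 numbers: the shift along the world's x, y, z in m, then the turn, a rotation vector about the world's x, y, z in degrees, then the closure in counts, from 0 (fully open) to 255 (shut). In form: [[[tx, ty, tz, ax, ay, az, fingers], ...]]. A call has 1 to 10 rows; each row is the pose to reach, as a shift and turn from the pose commanded when the call began; what a row does not reach only later rows make up. A row lasts 1/12 s, in which the tool goes at most 41.7 mm and 7.16 degrees, less where a joint would pass 70% of its speed; a pose out of reach is approached as far as the arm can. A call with a gripper value outside its range is refused whole. The fingers move at their own pace and stop on an object; the grip force is fixed at half the most. Time passes only in rows, so rows that repeat a pose let the fingers close. It gives the time, the measured TCP pose, the force and the opening at its end, in the units of the state.
- bot.get_obs(): the state, without advancing time (a new reading comes with each control period).
- bot.camera(name): name is "scene" or "top" or "wrist"; returns the picture (480x640x3 uint8, blue, green, red); there is no depth.
- bot.camera_model(name): a dict with "K" (3x3 intrinsics, pixels), "T" (4x4, takes a point from camera to world coordinates). Camera axes: x right, y down, z forward; pixel columns grow to the right and rows downward; lengths in m; the calibration is good to about 2 mm. The wrist camera is an equidistant fisheye: a pixel r from the principal point sees the ray r / f radians off the axis. A picture is of the moment at which its call begins: read the wrist's pose just before it. camera_model takes no time and is no camera call; for the wrist camera it gives the pose at the moment of the call.
- bot.job_done(): hands the job in, once; it reports no verdict.
The state is a dict: "clock": time; "joint_pos": joint angles; "joint_vel": joint speeds; "tau": joint torques, N m; "eef_pos": TCP position; "tool_rot": TCP orientation; "ft_force": force on the tool from outside, world axes, zero at the start; "ft_torque": the same for the moment, N m; "grip_width": finger opening in m.
Only numpy, scipy, OpenCV 4.12 (cv2) and the standard library are available. Lean on these libraries where they do the work, as an engineer would, in place of code of your own. Each camera call takes 0.05 s, during which the arm holds its last target. There are 200 camera calls.

## Working session

There is one attempt and no reset: what is moved stays moved. The work goes in short steps, Python scripts to look and compute and a shell command to move; the robot and the scene stay as the last step left them, time stands still between calls to the robot, and variables do not carry over. Pictures are saved under pics/ and viewed, about 8 in all and at most 12, crops included, and the job is handed in when it is done.

```bash
mkdir -p pics; ls; python3 - <<'E'
from workcell import bot
import cv2,numpy as np
for n in("top","scene"):
    im=bot.camera(n); cv2.imwrite(f"pics/{n}0.png",im)
    m=bot.camera_model(n); print(n,np.round(m["K"],1).tolist(),np.round(m["T"],4).tolist())
o=bot.get_obs(); print(o["clock"],o["eef_pos"],o["tool_rot"],bot.tip_extent,o["ft_force"])
E
```

```text
pics
top [[524.2, 0.0, 317.9], [0.0, 524.2, 245.1], [0.0, 0.0, 1.0]] [[0.021, -0.9991, 0.0378, 0.4719], [-0.9995, -0.0201, 0.0227, -0.0186], [-0.0219, -0.0382, -0.999, 1.3763], [0.0, 0.0, 0.0, 1.0]]
scene [[453.9, 0.0, 317.7], [0.0, 453.9, 238.2], [0.0, 0.0, 1.0]] [[0.8848, 0.3817, -0.2673, 0.7622], [0.4659, -0.728, 0.503, -0.4705], [-0.0026, -0.5696, -0.8219, 0.7898], [0.0, 0.0, 0.0, 1.0]]
0.1 [ 0.21264553 -0.45192113  0.23850216] [ 9.75920604e-01  2.18124036e-01 -2.01155113e-04 -9.15697246e-04] 0.008 [-0.09332344 -0.07373233  0.29230251]
```

View pics/top0.png

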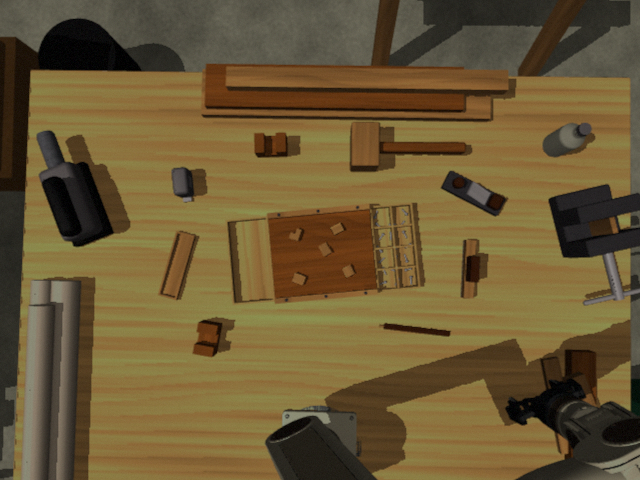

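View pics/scene0.png

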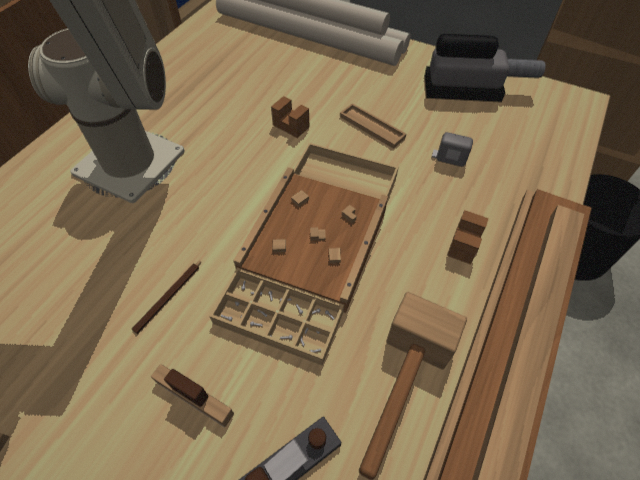

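The top picture shows the tray at the slab's +y end (px 250,260) and the screw box at the other end (px 397,245). The scraper is at px (470,268), the rest at (178,265), and there are five chips on the slab. I'll view enlarged crops to get corner pixels.

```bash
python3 - <<'E'
import cv2,numpy as np
im=cv2.imread("pics/top0.png")
def crop(x,y,w,h,s): return cv2.resize(im[y:y+h,x:x+w],None,fx=s,fy=s,interpolation=cv2.INTER_CUBIC)
a=crop(155,225,45,80,7); b=crop(450,230,45,80,7)
cv2.imwrite("pics/c1.png",np.hstack([a,b]))
cv2.imwrite("pics/c2.png",crop(222,195,208,116,3.8))
E
```

```text
(no output)
```

View pics/c1.png

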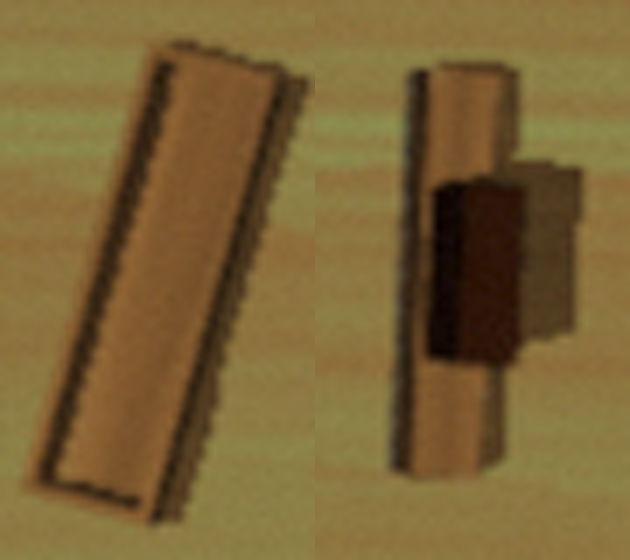

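View pics/c2.png

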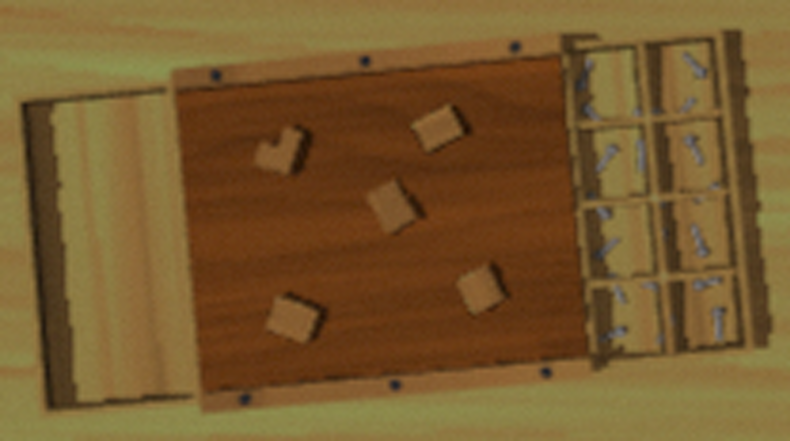

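Corner pixels read from the crops. The rest is at (155,42),(280,72),(152,522),(27,487) in the left crop. The scraper grip's top is at about (460–525, 180–362). The slab's batten corners are at (172,70),(562,35),(595,370),(202,410). Next I'll cast rays from these.

```bash
cat > h.py <<'E'
from workcell import bot
import numpy as np
def ray(n,p,z,m=None):
    m=m or bot.camera_model(n); K,T=np.array(m["K"]),np.array(m["T"])
    d=T[:3,:3]@np.linalg.inv(K)@[p[0],p[1],1]; return (T[:3,3]+d*(z-T[2,3])/d[2])[:2]
def crop(p,s,o): return (np.array(p)+.5)/s-.5+np.array(o)
E
python3 - <<'E'
from h import *
def pts(P,s,o,z): return np.array([ray("top",crop(p,s,o),z) for p in P])
ang=lambda v: np.degrees(np.arctan2(v[1],v[0]))
r=pts([(155,42),(280,72),(152,522),(27,487)],7,(155,225),.015)
print("rest",r.mean(0),np.linalg.norm(r[0]-r[3]),np.linalg.norm(r[1]-r[0]),ang(r[0]-r[3]),ang(r[1]-r[2]))
o=(450-45,230)  # right half of the stack
g=pts([(465,180),(527,183),(518,362),(455,358)],7,o,.079)
print("grip",g.mean(0),np.linalg.norm(g[0]-g[3]),np.linalg.norm(g[1]-g[0]),ang(g[0]-g[3]))
b=pts([(430,68),(500,68),(483,475),(412,475)],7,o,.032)
print("bar",b.mean(0),np.linalg.norm(b[0]-b[3]),np.linalg.norm(b[1]-b[0]),ang(b[0]-b[3]))
s=pts([(172,70),(562,35),(595,370),(202,410)],3.8,(222,195),.056)
print("slab",s.mean(0),np.linalg.norm(s[1]-s[0]),np.linalg.norm(s[2]-s[1]),ang(s[0]-s[1]),ang(s[3]-s[2]),"\n",s)
c=pts([(283,150),(440,128),(393,206),(482,288),(295,318)],3.8,(222,195),.053)
a=np.radians(ang(s[0]-s[1]+s[3]-s[2])); u=np.array([np.cos(a),np.sin(a)]); v=np.array([u[1],-u[0]])
print("a",np.degrees(a)); print(np.c_[c,(c-s.mean(0))@v,(c-s.mean(0))@u])
from scipy.spatial.transform import Rotation as R
print(R.from_quat(bot.get_obs()["tool_rot"]).as_matrix().round(3))
E
```

```text
rest [0.46505721 0.38051052] 0.1723234942747694 0.04843702267541877 -14.369029475360993 -14.260837163167144
grip [ 0.4719267  -0.37568393] 0.0625734553698652 0.021658553567409596 -2.627898507246902
bar [ 0.47151128 -0.3759747 ] 0.14817532424518456 0.025361597785861518 -1.926786367457125
slab [5.02952574e-01 7.50091738e-05] 0.260504718878615 0.22281830427385488 96.21069656717873 97.07146453200761 
 [[ 0.60052399  0.14231644]
 [ 0.62870669 -0.11665932]
 [ 0.40735667 -0.14219689]
 [ 0.37522295  0.11683981]]
a 96.64150759723154
[[ 0.5487691   0.06725759  0.05327919  0.06143275]
 [ 0.56548028 -0.03695838  0.05782494 -0.04401662]
 [ 0.51294253 -0.00676089  0.00913229 -0.00794543]
 [ 0.45976633 -0.06685708 -0.05063758 -0.06148815]
 [ 0.43724742  0.05676282 -0.05870789  0.06390664]]
[[ 0.905  0.426 -0.001]
 [ 0.426 -0.905  0.002]
 [ 0.    -0.002 -1.   ]]
```

Everything agrees to within a couple of mm. The scraper is at (0.472,-0.376) with yaw about -2.3°. The slab is at (0.503,0.000) with its sweep direction at 96.6°, and the rest is at (0.465,0.3805) with yaw -14.3°. I'll move above the grip and check from close by.

```bash
python3 -m jog '[[[0.02,0.006,0,0,0,-3,0],[0.055,0.016,-0.02,0,0,-7,0],[0.09,0.026,-0.03,0,0,-11,0],[0.125,0.037,-0.04,0,0,-15,0],[0.16,0.047,-0.05,0,0,-19,0],[0.195,0.057,-0.06,0,0,-23,0],[0.225,0.066,-0.07,0,0,-26,0],[0.247,0.073,-0.075,0,0,-27.5,0],[0.259,0.076,-0.08,0,0,-27.5,0],[0.259,0.076,-0.08,0,0,-27.5,0]]]'
python3 - <<'E'
from h import *
import cv2
m=bot.camera_model("wrist"); im=bot.camera("wrist"); cv2.imwrite("pics/w1.png",im)
print(np.round(m["K"],2).tolist(),np.round(m["T"],4).tolist()); print({k:np.round(v,4).tolist() for k,v in bot.get_obs().items()})
# where the estimated grip top corners ought to appear
f=m["K"][0][0];cx,cy=m["K"][0][2],m["K"][1][2];T=np.array(m["T"])
a=np.radians(-2.3);c,s=np.cos(a),np.sin(a)
for x,y,z in [(-.032,-.011,.079),(.032,-.011,.079),(.032,.011,.079),(-.032,.011,.079),(-.075,-.013,.032),(.075,-.013,.032),(.075,.013,.032),(-.075,.013,.032)]:
    p=T[:3,:3].T@(np.array([.4717+c*x-s*y,-.3758+s*x+c*y,z])-T[:3,3]); r=np.hypot(p[0],p[1]);t=np.arctan2(r,p[2])
    q=(int(round(cx+f*t*p[0]/r)),int(round(cy+f*t*p[1]/r))); cv2.circle(im,q,3,(0,0,255),1)
cv2.imwrite("pics/w1m.png",im)
E
```

```text
clock: 0.93
eef_pos: [0.4734, -0.3748, 0.1572]
tool_rot: [1.0, -0.018, -0.001, -0.001]
ft_force: [-0.6, 0.1, 0.3]
grip_width: 0.0853
[[371.65, 0.0, 318.42], [0.0, 371.65, 237.3], [0.0, 0.0, 1.0]] [[-0.0365, -0.9572, -0.2872, 0.5455], [-0.9993, 0.0346, 0.0118, -0.3773], [-0.0014, 0.2875, -0.9578, 0.2919], [0.0, 0.0, 0.0, 1.0]]
{'clock': 0.9833, 'joint_pos': [-0.672, 0.4896, 0.1544, 1.2381, -0.0005, 2.5073], 'joint_vel': [-0.0366, -0.032, -0.0104, 0.0119, -0.009, -0.0021], 'tau': [1.157, -47.453, 24.8525, -0.205, 0.1162, 0.0431], 'eef_pos': [0.472, -0.3757, 0.158], 'tool_rot': [0.9998, -0.0188, -0.0011, -0.0006], 'ft_force': [-0.1915, -0.2846, -0.3241], 'ft_torque': [-0.0187, 0.0694, -0.0228], 'grip_width': 0.0855}
```

View pics/w1m.png

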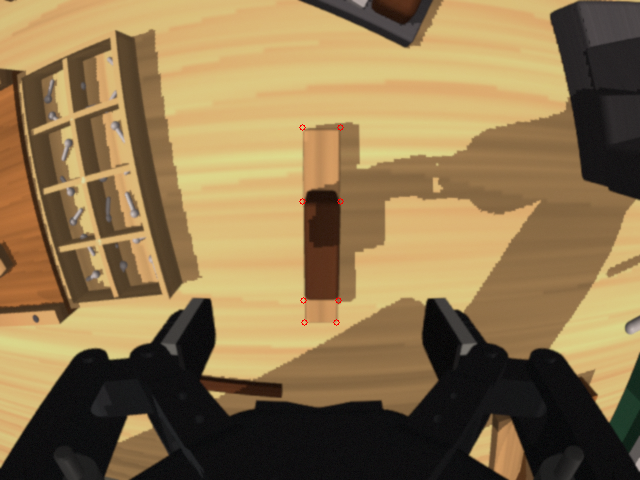

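The predicted grip and bar corners (red) sit on the scraper within 1–2 px (grip about px 303–340, 200–300), so the estimate holds. Next: descend, grasp and lift slightly.

```bash
python3 -m jog '[[[0,0,-0.02,0,0,0,0],[0,0,-0.045,0,0,0,0],[0,0,-0.07,0,0,0,0],[0,0,-0.09,0,0,0,0],[0,0,-0.103,0,0,0,0],[0,0,-0.11,0,0,0,0],[0,0,-0.111,0,0,0,0],[0,0,-0.111,0,0,0,100],[0,0,-0.111,0,0,0,180],[0,0,-0.111,0,0,0,255]]]'
python3 -m jog '[[[0,0,0,0,0,0,255],[0,0,0,0,0,0,255],[0,0,0,0,0,0,255],[0,0,0,0,0,0,255],[0,0,0,0,0,0,255],[0,0,0,0,0,0,255]]]'
```

```text
clock: 1.82
eef_pos: [0.4725, -0.3773, 0.0499]
tool_rot: [1.0, -0.02, 0.001, 0.001]
ft_force: [-0.1, -0.0, 0.7]
grip_width: 0.0515
clock: 2.32
eef_pos: [0.4724, -0.3767, 0.0492]
tool_rot: [1.0, -0.02, 0.001, 0.0]
ft_force: [-1.1, 2.5, 5.9]
grip_width: 0.0214
```

Gripped at 21.4 mm. Now lift, then carry to above the sweep start at u = -110 mm on the slab.

```bash
python3 -m jog '[[[0,0,0.01,0,0,0,255],[0,0,0.03,0,0,0,255],[0,0,0.055,0,0,0,255],[0,0.01,0.075,0,0,0,255],[0.003,0.025,0.09,0,0,1,255],[0.008,0.05,0.095,0,0,2,255],[0.013,0.08,0.095,0,0,3,255],[0.018,0.11,0.095,0,0,4,255],[0.023,0.14,0.095,0,0,5,255],[0.028,0.17,0.095,0,0,6,255]]]'
python3 -m jog '[[[0.005,0.03,0,0,0,1,255],[0.01,0.06,0,0,0,2,255],[0.014,0.082,0,0,0,2.9,255],[0.016,0.094,0,0,0,2.9,255],[0.016,0.097,0,0,0,2.9,255],[0.016,0.097,0,0,0,2.9,255],[0.016,0.097,0,0,0,2.9,255]]]'
python3 - <<'E'
from h import *
import cv2
im=bot.camera("top"); o=bot.get_obs(); print(o["eef_pos"],o["ft_force"],o["grip_width"])
w=bot.camera("wrist")
a=cv2.resize(im[185:321,215:440],None,fx=2.6,fy=2.6,interpolation=cv2.INTER_CUBIC)
s=a.shape[0]/480; b=cv2.resize(w,None,fx=.46,fy=.46)
c=np.zeros((a.shape[0]+b.shape[0],a.shape[1],3),np.uint8); c[:a.shape[0]]=a; c[a.shape[0]:,:b.shape[1]]=b
cv2.imwrite("pics/s1.png",c); print(c.shape)
E
```

```text
clock: 3.15
eef_pos: [0.4992, -0.2049, 0.143]
tool_rot: [0.999, 0.032, -0.001, -0.0]
ft_force: [0.1, 0.3, -2.9]
grip_width: 0.0214
clock: 3.73
eef_pos: [0.5156, -0.1103, 0.1432]
tool_rot: [0.998, 0.057, -0.0, 0.0]
ft_force: [-0.4, -0.1, -1.6]
grip_width: 0.0211
[ 0.51564656 -0.11066193  0.14321075] [-0.86178485 -0.61173835 -2.74927929] 0.021105265805905223
(575, 585, 3)
```

View pics/s1.png

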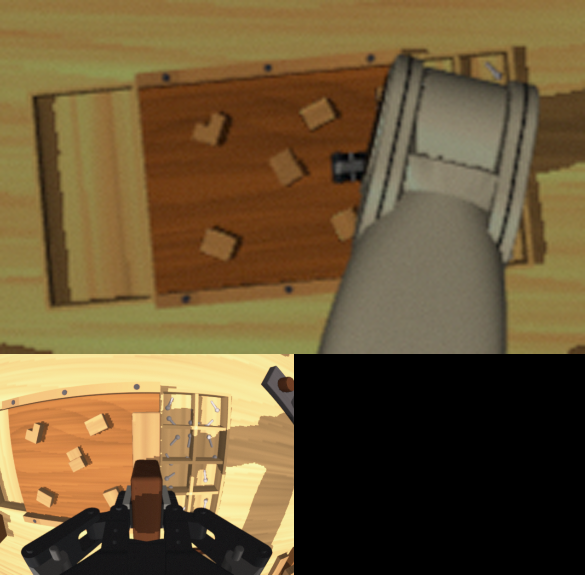

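The scraper is held level, square to the slab and between the battens at the screw-box end (bar at px ~147,430 in the wrist inset). All chips are ahead of it. Now lower it and sweep.

```bash
python3 -m jog '[[[0,0,-0.02,0,0,0,255],[0,0,-0.04,0,0,0,255],[0,0,-0.049,0,0,0,255],[0,0,-0.052,0,0,0,255],[0,0,-0.052,0,0,0,255]]]'
python3 -m jog '[[[-0.001,0.008,0,0,0,0,255],[-0.003,0.023,0,0,0,0,255],[-0.005,0.041,0,0,0,0,255],[-0.007,0.06,0,0,0,0,255],[-0.009,0.079,0,0,0,0,255],[-0.0115,0.099,0,0,0,0,255],[-0.014,0.119,0,0,0,0,255],[-0.016,0.139,0,0,0,0,255],[-0.0185,0.159,0,0,0,0,255],[-0.021,0.179,0,0,0,0,255]]]'
python3 -m jog '[[[-0.002,0.02,0,0,0,0,255],[-0.0045,0.04,0,0,0,0,255],[-0.007,0.06,0,0,0,0,255],[-0.009,0.078,0,0,0,0,255],[-0.0105,0.09,0,0,0,0,255],[-0.0105,0.09,0,0,0,0,255],[-0.0105,0.09,0.03,0,0,0,255],[-0.0105,0.09,0.06,0,0,0,255],[-0.0105,0.09,0.08,0,0,0,255],[-0.0105,0.09,0.08,0,0,0,255]]]'
python3 - <<'E'
from h import *
import cv2
im=bot.camera("scene"); o=bot.get_obs(); print(o["eef_pos"],o["ft_force"],o["grip_width"])
w=bot.camera("wrist")
a=cv2.resize(im[120:380,190:450],(560,560),interpolation=cv2.INTER_CUBIC)
c=np.zeros((600,800,3),np.uint8); c[:560,:560]=a; c[:180,560:]=cv2.resize(w,(240,180))
cv2.imwrite("pics/s2.png",c)
E
```

```text
clock: 4.25
eef_pos: [0.515, -0.11, 0.0908]
tool_rot: [0.998, 0.057, -0.001, -0.0]
ft_force: [0.1, 0.3, -2.1]
grip_width: 0.0213
clock: 5.08
eef_pos: [0.4963, 0.0653, 0.0926]
tool_rot: [0.998, 0.064, 0.001, -0.003]
ft_force: [-0.3, -1.1, -1.6]
grip_width: 0.0213
clock: 5.92
eef_pos: [0.4964, 0.0991, 0.1704]
tool_rot: [0.996, 0.088, 0.0, -0.018]
ft_force: [1.5, 0.7, -1.9]
grip_width: 0.0213
[0.49695039 0.09982203 0.17122044] [ 1.13802285  0.34011461 -1.64034361] 0.021148383004446106
```

View pics/s2.png

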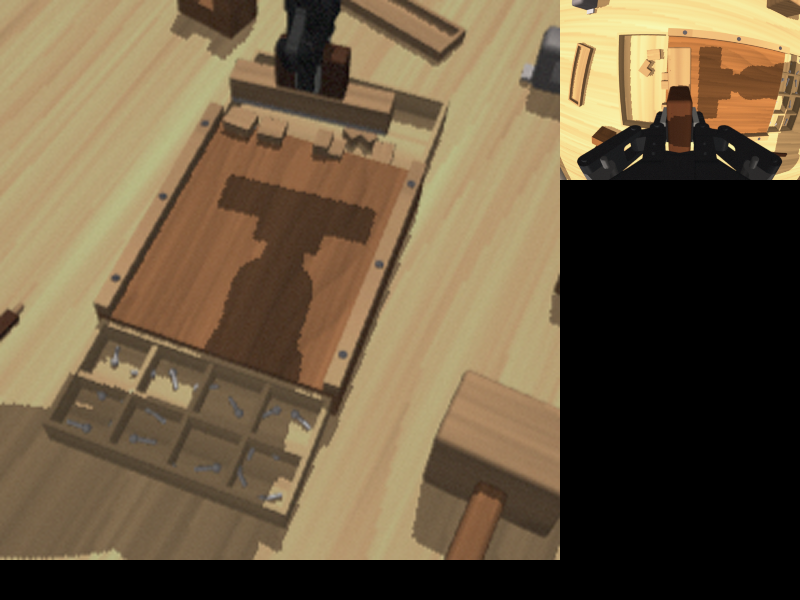

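The sweep stopped short at y≈0.10. My working shows joint 6 reached its +π limit (j6 = j1+180°−yaw). The chips are bunched at the tray edge (px 240–385, 120–150). I'll turn the scraper a half turn in the air, since it is symmetric, and sweep again.

```bash
python3 -m jog '[[[0,-0.01,0,0,0,5,255],[0,-0.03,0,0,0,12,255],[0,-0.05,0,0,0,19,255],[0,-0.07,0,0,0,26,255],[0,-0.09,0,0,0,33,255],[0,-0.1,0,0,0,40,255],[0,-0.1,0,0,0,47,255],[0,-0.1,0,0,0,54,255],[0,-0.1,0,0,0,61,255],[0,-0.1,0,0,0,68,255]]]'
python3 -m jog '[[[0,0,0,0,0,7,255],[0,0,0,0,0,14,255],[0,0,0,0,0,21,255],[0,0,0,0,0,28,255],[0,0,0,0,0,35,255],[0,0,0,0,0,42,255],[0,0,0,0,0,49,255],[0,0,0,0,0,56,255],[0,0,0,0,0,63,255],[0,0,0,0,0,70,255]]]'
python3 -m jog '[[[0,0,0,0,0,7,255],[0,0,0,0,0,14,255],[0,0,0,0,0,21,255],[0,0,0,0,0,28,255],[0,0,0,0,0,35,255],[0,0,0,0,0,40,255],[0,0,0,0,0,42,255],[0,0,0,0,0,42,255]]]'
python3 - <<'E'
from h import *
from scipy.spatial.transform import Rotation as R
o=bot.get_obs(); M=R.from_quat(o["tool_rot"]).as_matrix(); print(M.round(4),np.degrees(np.arctan2(M[1,0],M[0,0])),o["joint_pos"].round(3),o["eef_pos"],o["grip_width"])
E
```

```text
clock: 6.85
eef_pos: [0.4936, -0.0008, 0.1655]
tool_rot: [0.774, 0.633, -0.013, -0.015]
ft_force: [-0.1, 0.4, -2.9]
grip_width: 0.0214
clock: 7.68
eef_pos: [0.4936, -0.0006, 0.1655]
tool_rot: [0.271, 0.962, -0.018, -0.006]
ft_force: [-0.4, 0.9, -2.2]
grip_width: 0.0213
clock: 8.35
eef_pos: [0.4935, -0.0006, 0.1657]
tool_rot: [-0.089, 0.996, -0.018, 0.0]
ft_force: [0.1, -1.2, -1.7]
grip_width: 0.0215
[[-0.9841 -0.1778  0.0038]
 [-0.1778  0.9834 -0.0349]
 [ 0.0025 -0.035  -0.9994]] -169.75582554242325 [ 0.02   0.271 -0.153  1.144 -0.035 -0.159] [ 0.49348877 -0.00058809  0.16568366] 0.021506868599697367
```

```bash
python3 -m jog '[[[0.001,0.01,0,1,0.1,-2,255],[0.002,0.025,-0.01,2,0.2,-3.6,255],[0.004,0.04,-0.03,2,0.2,-3.6,255],[0.004,0.05,-0.045,2,0.2,-3.6,255],[0.004,0.05,-0.055,2,0.2,-3.6,255],[0.004,0.05,-0.055,2,0.2,-3.6,255],[0.004,0.05,-0.055,2,0.2,-3.6,255]]]'
python3 - <<'E'
from h import *
import cv2
from scipy.spatial.transform import Rotation as R
o=bot.get_obs(); M=R.from_quat(o["tool_rot"]).as_matrix(); print(M.round(4),np.degrees(np.arctan2(M[1,0],M[0,0])),o["eef_pos"])
im=bot.camera("scene");w=bot.camera("wrist")
a=cv2.resize(im[120:320,190:450],(520,400),interpolation=cv2.INTER_CUBIC)
c=np.zeros((400,800,3),np.uint8); c[:,:520]=a; c[:210,520:]=cv2.resize(w,(280,210))
cv2.imwrite("pics/s3.png",c)
E
```

```text
clock: 8.93
eef_pos: [0.4978, 0.049, 0.1116]
tool_rot: [-0.057, 0.998, -0.001, -0.0]
ft_force: [-0.1, -0.3, -1.6]
grip_width: 0.021
[[-9.934e-01 -1.147e-01 -1.000e-04]
 [-1.147e-01  9.934e-01 -1.200e-03]
 [ 3.000e-04 -1.100e-03 -1.000e+00]] -173.4114663968239 [0.49782546 0.04895597 0.11160848]
```

View pics/s3.png

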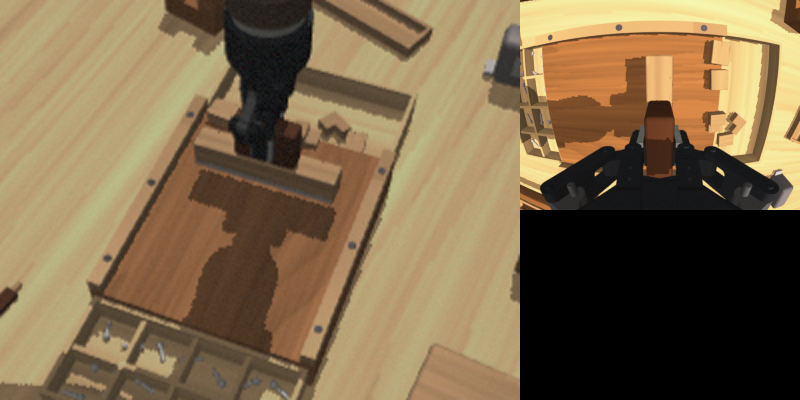

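```bash
python3 - <<'E'
from h import *
m=bot.camera_model("wrist");f=m["K"][0][0];cx,cy=m["K"][0][2],m["K"][1][2];T=np.array(m["T"])
u=np.array([-.1156,.9933]);v=np.array([.9933,.1156])
for q in [(715,50),(718,78),(713,120),(730,130),(738,118),(706,40),(706,60),(722,33),(735,42)]:
    p=np.array([(q[0]-520)/280*640-cx,q[1]/210*480-cy]);r=np.hypot(*p);t=r/f
    d=T[:3,:3]@np.r_[np.sin(t)*p/r,np.cos(t)]; X=(T[:3,3]+d*(.052-T[2,3])/d[2])[:2]-[.503,0]
    print(q,(X@v).round(3),(X@u).round(3))
E
```

```text
(715, 50) -0.082 0.118
(718, 78) -0.047 0.124
(713, 120) 0.01 0.122
(730, 130) 0.026 0.15
(738, 118) 0.008 0.16
(706, 40) -0.094 0.106
(706, 60) -0.069 0.106
(722, 33) -0.104 0.127
(735, 42) -0.095 0.145
```

One chip has drifted to lateral ≈ −82 mm, just past the bar's end, with the others at the edge or in the tray. I'll sweep shifted −18 mm, then again at +18 mm.

```bash
python3 -m jog '[[[-0.009,-0.001,0,0,0,0,255],[-0.018,-0.002,0,0,0,0,255],[-0.018,-0.002,-0.008,0,0,0,255],[-0.018,-0.002,-0.017,0,0,0,255],[-0.018,-0.002,-0.021,0,0,0,255],[-0.018,-0.002,-0.021,0,0,0,255],[-0.019,0.008,-0.021,0,0,0,255],[-0.0205,0.023,-0.021,0,0,0,255],[-0.0225,0.038,-0.021,0,0,0,255],[-0.024,0.053,-0.021,0,0,0,255]]]'
python3 -m jog '[[[-0.0015,0.015,0,0,0,0,255],[-0.0035,0.03,0,0,0,0,255],[-0.005,0.044,0,0,0,0,255],[-0.006,0.053,0,0,0,0,255],[-0.006,0.054,0,0,0,0,255],[-0.006,0.054,0,0,0,0,255],[-0.006,0.054,0.025,0,0,0,255],[-0.006,0.05,0.05,0,0,0,255],[-0.003,0.025,0.05,0,0,0,255],[0.001,-0.01,0.05,0,0,0,255]]]'
python3 -m jog '[[[0.003,-0.022,0,0,0,0,255],[0.013,-0.042,0,0,0,0,255],[0.033,-0.046,0,0,0,0,255],[0.043,-0.044,0,0,0,0,255],[0.043,-0.044,0,0,0,0,255],[0.043,-0.044,0,0,0,0,255]]]'
python3 - <<'E'
from h import *
import cv2
o=bot.get_obs(); print(o["eef_pos"],o["joint_pos"].round(2)); X=o["eef_pos"][:2]-[.503,0]; print(X@[.9933,.1156],X@[-.1156,.9933])
im=bot.camera("scene");w=bot.camera("wrist")
a=cv2.resize(im[120:280,220:420],(500,400),interpolation=cv2.INTER_CUBIC)
c=np.zeros((400,800,3),np.uint8); c[:,:500]=a; c[:225,500:]=cv2.resize(w,(300,225))
cv2.imwrite("pics/s4.png",c)
E
```

```text
clock: 9.87
eef_pos: [0.475, 0.1037, 0.0918]
tool_rot: [-0.058, 0.998, -0.0, 0.001]
ft_force: [0.5, 0.8, -1.5]
grip_width: 0.0214
clock: 10.7
eef_pos: [0.4775, 0.0932, 0.1436]
tool_rot: [-0.06, 0.998, 0.0, 0.004]
ft_force: [-0.2, -0.7, -3.0]
grip_width: 0.021
clock: 11.2
eef_pos: [0.5186, 0.0476, 0.1413]
tool_rot: [-0.057, 0.998, -0.0, 0.001]
ft_force: [-0.4, -0.9, -2.7]
grip_width: 0.0215
[0.51855455 0.04756295 0.14131324] [ 0.09  0.34 -0.12  1.11 -0.   -0.02]
0.020948609618109647 0.04544617539452974
```

View pics/s4.png

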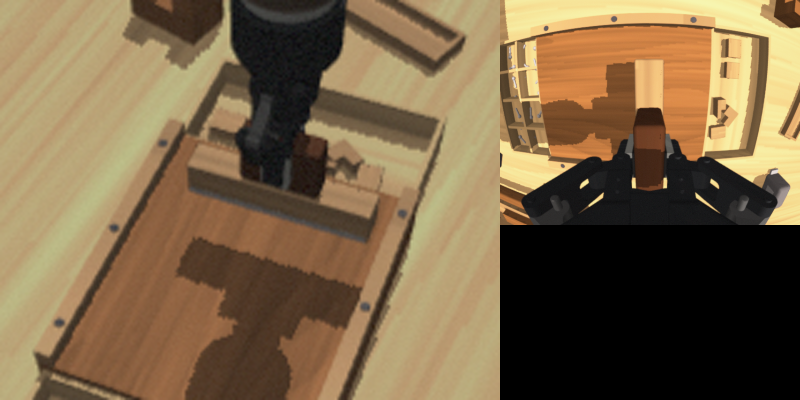

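In the wrist inset the slab looks clear, with five chips beyond its edge (px 732,48; 731,70; 720,105; 728,115; 718,130). The last ones lie close to the edge, so I'll make one more pass on that side. I'll also come back up clear for an unobstructed look.

```bash
python3 -m jog '[[[-0.004,0,-0.02,0,0,0,255],[-0.004,0,-0.04,0,0,0,255],[-0.004,0,-0.05,0,0,0,255],[-0.004,0,-0.05,0,0,0,255],[-0.005,0.012,-0.05,0,0,0,255],[-0.007,0.027,-0.05,0,0,0,255],[-0.009,0.042,-0.05,0,0,0,255],[-0.0105,0.057,-0.05,0,0,0,255],[-0.012,0.072,-0.05,0,0,0,255],[-0.014,0.087,-0.05,0,0,0,255]]]'
python3 -m jog '[[[-0.0015,0.012,0,0,0,0,255],[-0.0025,0.021,0,0,0,0,255],[-0.003,0.026,0,0,0,0,255],[-0.003,0.026,0,0,0,0,255],[-0.003,0.026,0.02,0,0,0,255],[-0.003,0.024,0.05,0,0,0,255],[-0.003,0.01,0.075,0,0,0,255],[0,-0.02,0.08,0,0,0,255],[0.002,-0.055,0.08,0,0,0,255],[0.002,-0.09,0.08,0,0,0,255]]]'
python3 -m jog '[[[0,-0.03,0,0,0,0,255],[0,-0.05,0,0,0,0,255],[0,-0.055,0,0,0,0,255],[0,-0.055,0,0,0,0,255]]]'
python3 - <<'E'
from h import *
import cv2
o=bot.get_obs(); print(o["eef_pos"],o["joint_pos"].round(2),o["tool_rot"])
im=bot.camera("scene");w=bot.camera("wrist");t=bot.camera("top")
cv2.imwrite("pics/t5.png",t)
a=cv2.resize(im[130:310,200:420],(440,360),interpolation=cv2.INTER_CUBIC)
b=cv2.resize(t[205:315,215:335],(360,330),interpolation=cv2.INTER_CUBIC)
c=np.zeros((600,800,3),np.uint8); c[:360,:440]=a; c[:330,440:]=b; c[360:,:320]=cv2.resize(w,(320,240))
cv2.imwrite("pics/s5.png",c)
E
```

```text
clock: 12.13
eef_pos: [0.5048, 0.1371, 0.0924]
tool_rot: [-0.058, 0.998, 0.0, 0.002]
ft_force: [0.0, 0.4, -2.1]
grip_width: 0.0214
clock: 12.97
eef_pos: [0.5076, 0.044, 0.1728]
tool_rot: [-0.058, 0.998, -0.001, 0.003]
ft_force: [1.0, 0.1, -2.9]
grip_width: 0.0215
clock: 13.3
eef_pos: [0.5065, -0.0116, 0.1717]
tool_rot: [-0.056, 0.998, -0.0, 0.001]
ft_force: [0.4, 0.6, -2.3]
grip_width: 0.0215
[ 0.5065028  -0.01157385  0.17165257] [-0.02  0.29 -0.11  1.17 -0.   -0.13] [-5.57121557e-02  9.98446098e-01 -3.92818556e-04  1.17900733e-03]
```

View pics/s5.png

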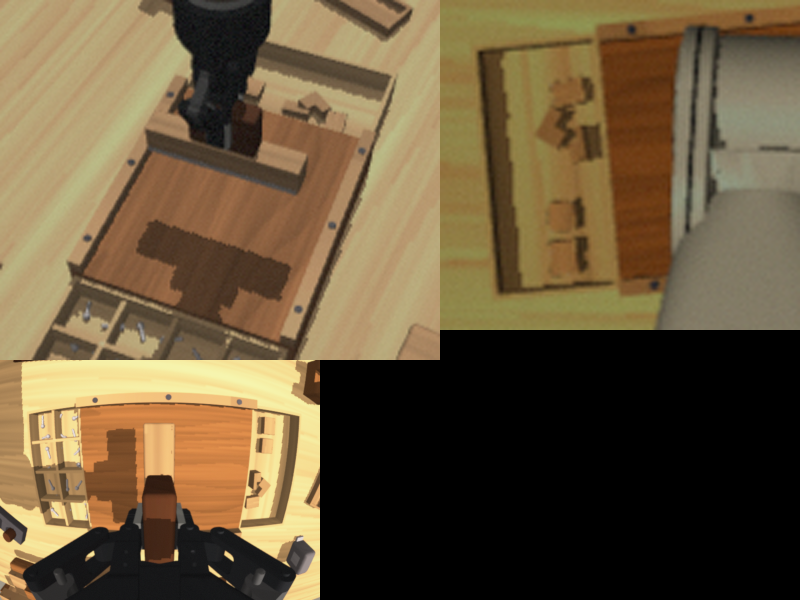

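All five chips appear inside the tray (top crop px 570,92; 555,128; 590,140; 565,215; 568,255), and the slab is clear. The one at (590,140) is close to the wall. I'll carry the scraper to hover over the rest and then check both the tray and the rest unobstructed.

```bash
python3 -m jog '[[[-0.001,0.012,0,0,0,-2,255],[-0.004,0.035,0,0,0,-4,255],[-0.008,0.07,0,0,0,-6,255],[-0.012,0.105,0,0,0,-8,255],[-0.016,0.14,0,0,0,-10,255],[-0.02,0.175,0,0,0,-12,255],[-0.024,0.21,0,0,0,-14,255],[-0.028,0.245,0,0,0,-16,255],[-0.031,0.28,0,0,0,-18,255],[-0.034,0.312,0,0,0,-20,255]]]'
python3 -m jog '[[[-0.003,0.03,0,0,0,-0.5,255],[-0.005,0.055,-0.02,0,0,-0.7,255],[-0.007,0.07,-0.04,0,0,-0.7,255],[-0.0075,0.079,-0.06,0,0,-0.7,255],[-0.0075,0.08,-0.07,0,0,-0.7,255],[-0.0075,0.08,-0.07,0,0,-0.7,255],[-0.0075,0.08,-0.07,0,0,-0.7,255]]]'
python3 - <<'E'
from h import *
import cv2
from scipy.spatial.transform import Rotation as R
t=bot.camera("top"); w=bot.camera("wrist"); sc=bot.camera("scene"); o=bot.get_obs(); M=R.from_quat(o["tool_rot"]).as_matrix()
print(o["eef_pos"],o["joint_pos"].round(2),M.round(4).tolist(),np.degrees(np.arctan2(-M[1,0],-M[0,0])))
cv2.imwrite("pics/w6.png",w)
m=bot.camera_model("wrist");f=m["K"][0][0];cx,cy=m["K"][0][2],m["K"][1][2];T=np.array(m["T"])
def q(P):
    p=T[:3,:3].T@(P-T[:3,3]); r=np.hypot(p[0],p[1]);th=np.arctan2(r,p[2]); return (int(round(cx+f*th*p[0]/r)),int(round(cy+f*th*p[1]/r)))
a=np.radians(-14.3);c,s=np.cos(a),np.sin(a)
for x,y in [(-.087,-.025),(.087,-.025),(.087,.025),(-.087,.025)]:
    cv2.circle(w,q(np.array([.4651+c*x-s*y,.3805+s*x+c*y,.015])),3,(0,0,255),1)
b=cv2.resize(t[205:315,215:335],(300,275),interpolation=cv2.INTER_CUBIC)
d=cv2.resize(sc[130:330,200:420],(300,273),interpolation=cv2.INTER_CUBIC)
C=np.zeros((550,800,3),np.uint8); C[:275,:300]=b; C[275:548,:300]=d; C[:375,300:]=cv2.resize(w,(500,375)); cv2.imwrite("pics/s6.png",C)
E
```

```text
clock: 14.28
eef_pos: [0.4713, 0.306, 0.1716]
tool_rot: [0.116, 0.993, -0.0, 0.001]
ft_force: [-0.2, -0.3, -2.7]
grip_width: 0.0213
clock: 14.87
eef_pos: [0.4643, 0.3823, 0.1011]
tool_rot: [0.122, 0.993, -0.001, 0.001]
ft_force: [2.2, -0.1, -2.1]
grip_width: 0.0217
[0.46622874 0.38249655 0.10333382] [ 0.69  0.53  0.06  1.11 -0.    0.93] [[-0.9697, 0.2441, 0.0045], [0.2441, 0.9697, 0.0003], [-0.0042, 0.0014, -1.0]] -14.129747664878353
```

View pics/s6.png

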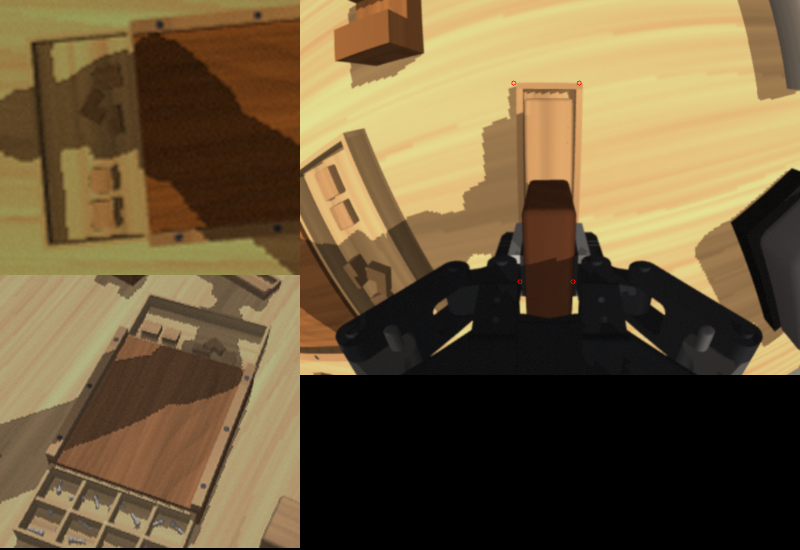

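The slab is bare in both views, the chips are in the tray, and the rest's predicted corners coincide within about 1.5 mm. Now lower in stages, watching the force.

```bash
python3 -m jog '[[[0,0,-0.015,0,0,0,255],[0,0,-0.03,0,0,0,255],[0,0,-0.038,0,0,0,255],[0,0,-0.042,0,0,0,255],[0,0,-0.042,0,0,0,255],[0,0,-0.042,0,0,0,255]]]'
python3 -m jog '[[[0,0,-0.001,0,0,0,255],[0,0,-0.002,0,0,0,255],[0,0,-0.003,0,0,0,255],[0,0,-0.004,0,0,0,255],[0,0,-0.004,0,0,0,255],[0,0,-0.004,0,0,0,255]]]'
```

```text
clock: 15.52
eef_pos: [0.4657, 0.3825, 0.0603]
tool_rot: [0.123, 0.992, -0.0, 0.001]
ft_force: [0.4, -0.5, -1.9]
grip_width: 0.0215
clock: 16.02
eef_pos: [0.4651, 0.3824, 0.0555]
tool_rot: [0.123, 0.992, -0.001, 0.001]
ft_force: [-0.3, -0.8, -2.6]
grip_width: 0.0215
```

```bash
python3 -m jog '[[[0,0,-0.0005,0,0,0,255],[0,0,-0.001,0,0,0,255],[0,0,-0.001,0,0,0,255],[0,0,-0.001,0,0,0,255]]]';python3 -m jog '[[[0,0,-0.0005,0,0,0,255],[0,0,-0.001,0,0,0,255],[0,0,-0.001,0,0,0,255],[0,0,-0.001,0,0,0,255]]]'
```

```text
clock: 16.35
eef_pos: [0.4652, 0.3824, 0.0546]
tool_rot: [0.123, 0.992, -0.001, 0.001]
ft_force: [-0.7, 0.6, -3.1]
grip_width: 0.0215
clock: 16.68
eef_pos: [0.4655, 0.3825, 0.0541]
tool_rot: [0.123, 0.992, -0.0, 0.001]
ft_force: [0.3, -1.6, 2.0]
grip_width: 0.0212
```

Contact with the rest's floor (Fz from −3 to +2 N at z = 0.054, as predicted). Release and rise.

```bash
python3 -m jog '[[[0,0,0,0,0,0,170],[0,0,0,0,0,0,120],[0,0,0,0,0,0,60],[0,0,0,0,0,0,0],[0,0,0,0,0,0,0],[0,0,0,0,0,0,0],[0,0,0,0,0,0,0],[0,0,0,0,0,0,0]]]'
python3 -m jog '[[[0,0,0.01,0,0,0,0],[0,0,0.03,0,0,0,0],[0,0,0.06,0,0,0,0],[0,0,0.09,0,0,0,0],[0,0,0.12,0,0,0,0],[0,0,0.15,0,0,0,0],[-0.03,-0.03,0.17,0,0,0,0],[-0.06,-0.06,0.17,0,0,0,0],[-0.09,-0.09,0.17,0,0,0,0],[-0.12,-0.1,0.17,0,0,0,0]]]'
python3 -m jog '[[[-0.02,0.02,0,0,0,0,0],[-0.04,0.05,0,0,0,0,0],[-0.06,0.08,0,0,0,0,0],[-0.07,0.09,0,0,0,0,0],[-0.07,0.09,0,0,0,0,0],[-0.07,0.09,0,0,0,0,0]]]'
python3 - <<'E'
from h import *
import cv2
t=bot.camera("top"); w=bot.camera("wrist"); sc=bot.camera("scene"); cv2.imwrite("pics/t7.png",t);cv2.imwrite("pics/sc7.png",sc)
b=cv2.resize(t[205:315,150:430],(800,314),interpolation=cv2.INTER_CUBIC)
d=cv2.resize(sc[90:290,200:420],(314,286),interpolation=cv2.INTER_CUBIC)
C=np.zeros((600,800,3),np.uint8); C[:314]=b; C[314:,:314]=d; C[314:,314:695]=cv2.resize(w,(381,286)); cv2.imwrite("pics/s7.png",C)
# bystanders: what changed from the first top picture
a=cv2.imread("pics/top0.png"); D=(cv2.absdiff(a,t).max(2)>40).astype(np.uint8)
n,_,st,ce=cv2.connectedComponentsWithStats(cv2.morphologyEx(D,cv2.MORPH_OPEN,np.ones((3,3))))
print([(s.tolist()) for s in st[1:] if s[4]>25])
E
```

```text
clock: 17.35
eef_pos: [0.4652, 0.3825, 0.0536]
tool_rot: [0.123, 0.992, -0.001, 0.001]
ft_force: [-0.0, -0.9, 0.4]
grip_width: 0.0853
clock: 18.18
eef_pos: [0.3445, 0.2801, 0.2247]
tool_rot: [0.124, 0.992, -0.0, 0.002]
ft_force: [-0.7, -0.1, 0.5]
grip_width: 0.0852
clock: 18.68
eef_pos: [0.2748, 0.3728, 0.2243]
tool_rot: [0.122, 0.993, -0.0, 0.002]
ft_force: [0.1, 0.1, -0.1]
grip_width: 0.0854
[[173, 237, 6, 14, 45], [168, 237, 24, 56, 572], [461, 239, 27, 59, 1081], [262, 247, 7, 11, 64], [189, 250, 12, 24, 168], [162, 252, 9, 25, 100], [631, 275, 9, 13, 82], [293, 288, 19, 7, 101], [213, 294, 225, 83, 7441], [632, 294, 8, 6, 37], [444, 320, 196, 160, 13293], [198, 323, 13, 8, 68], [62, 341, 134, 139, 10112], [572, 352, 24, 35, 547], [38, 355, 37, 90, 1672], [325, 378, 84, 34, 1557], [374, 381, 107, 99, 3328], [6, 405, 34, 30, 378], [328, 412, 26, 10, 168], [265, 416, 58, 64, 1510], [37, 439, 20, 15, 115], [37, 448, 17, 12, 82], [305, 452, 33, 20, 381], [359, 469, 12, 11, 86], [295, 470, 29, 10, 128]]
```

View pics/s7.png

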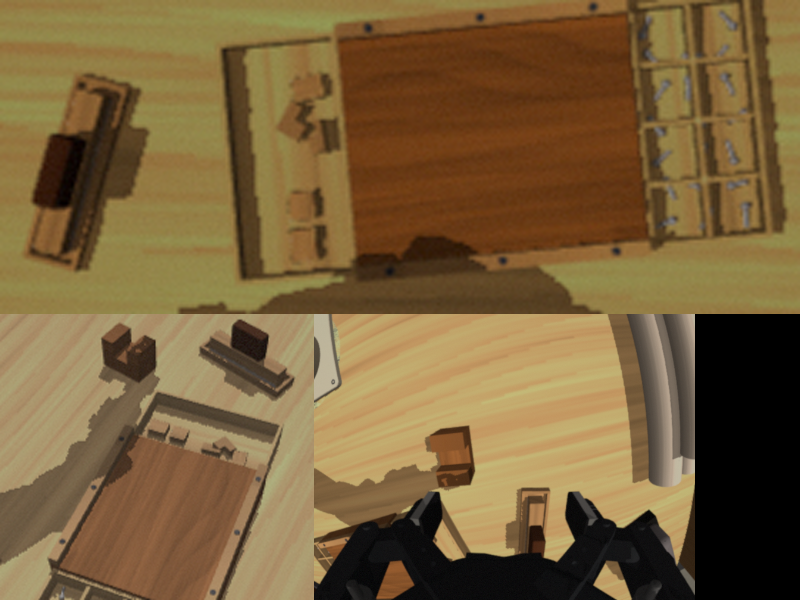

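The scraper stands upright in the rest, and the slab and screw box are free of chips. Four chips lie in the tray, with the fifth at crop px (328,135) hard by the tray's slab-side wall. I'll check numerically that it is inside.

```bash
python3 - <<'E'
from h import *
import cv2
t=cv2.imread("pics/t7.png"); C=np.array([.503,0]);u=np.array([-.1156,.9933]);v=np.array([.9933,.1156])
for y in range(244,262,2): print(y,t[y,254:274].sum(1).tolist())
for z in(.01,.02,.034,.04):
    for p in [(262,252),(265,252),(268,252)]:
        X=ray("top",p,z)-C; print(z,p,(X@v).round(3),(X@u).round(3))
# where wall inner edge (u=.136,z=.034), wall outer, slab edge project at lateral .01
m=bot.camera_model("top");K,T=np.array(m["K"]),np.array(m["T"])
for uu,z in((.13,.04),(.131,.034),(.136,.034),(.236,.034)):
    for l in(-.0,.025):
        P=np.r_[C+uu*u+l*v,z]; p=K@T[:3,:3].T@(P-T[:3,3]); print(uu,l,(p/p[2])[:2].round(1))
E
```

```text
244 [220, 152, 155, 156, 189, 282, 323, 334, 338, 338, 342, 347, 349, 321, 332, 302, 230, 182, 177, 179]
246 [151, 164, 166, 261, 308, 301, 312, 306, 286, 286, 298, 299, 298, 226, 279, 337, 257, 188, 184, 195]
248 [245, 222, 170, 161, 145, 210, 254, 263, 179, 135, 172, 180, 173, 169, 277, 337, 252, 171, 178, 178]
250 [257, 258, 195, 147, 154, 187, 245, 262, 204, 137, 158, 185, 180, 170, 230, 316, 265, 187, 184, 181]
252 [260, 187, 141, 161, 250, 290, 281, 268, 245, 154, 144, 173, 179, 165, 219, 298, 294, 214, 172, 172]
254 [233, 268, 266, 274, 282, 275, 274, 261, 257, 180, 135, 175, 182, 170, 208, 287, 286, 211, 196, 196]
256 [331, 316, 324, 323, 289, 274, 280, 268, 255, 210, 131, 168, 185, 178, 188, 284, 298, 235, 197, 203]
258 [323, 327, 323, 311, 305, 286, 268, 250, 242, 257, 234, 237, 311, 335, 332, 336, 336, 261, 200, 197]
260 [334, 325, 322, 319, 304, 303, 293, 311, 327, 325, 336, 345, 342, 334, 329, 323, 331, 261, 200, 201]
0.01 (262, 252) 0.018 0.157
0.01 (265, 252) 0.017 0.149
0.01 (268, 252) 0.016 0.142
0.02 (262, 252) 0.018 0.156
0.02 (265, 252) 0.017 0.148
0.02 (268, 252) 0.016 0.14
0.034 (262, 252) 0.017 0.154
0.034 (265, 252) 0.016 0.146
0.034 (268, 252) 0.016 0.139
0.04 (262, 252) 0.017 0.153
0.04 (265, 252) 0.016 0.146
0.04 (268, 252) 0.015 0.138
0.13 -0.0 [271.7 257.7]
0.13 0.025 [270.8 248. ]
0.131 -0.0 [271.6 257.8]
0.131 0.025 [270.7 248.1]
0.136 -0.0 [269.6 257.9]
0.136 0.025 [268.8 248.3]
0.236 -0.0 [231.  261.6]
0.236 0.025 [230.1 252. ]
```

The rim (cols 269–270) is uncovered along the whole edge. The dim patch lies at u = 139–153 mm, inside the inner wall at 136, so it is the fifth chip standing tilted in the tray. It is in the same place as in the earlier picture. Handing in.

```bash
python3 -c "
from workcell import bot
print(bot.job_done(), bot.get_obs()['clock'])"
```

```text
the job is handed in; nothing more can be done
the job is handed in; nothing more can be done
```

I swept all five chips off the slab into the undivided tray with the scraper, set the scraper back upright in its rest, and handed the job in. It took about 19 s of the 61 s.

- **Sweeping:** The first pass stopped short because joint 6 reached its range limit, which also tilted the tool by about 2°. I turned the scraper half round in the air and finished with two more passes, one shifted to each side.
- **Setting down:** The scraper met the floor of the rest gently. The wrist reading went from −3 to +2 N at the height I expected, and I released it only then.
- **Last checks:** The slab and screw box show no chips, and the scraper stands upright in the rest with the open gripper well clear.
- **Less sure:** Four chips are plain to see in the tray. The fifth shows only as a dim patch against the tray's slab-side wall. I take it to be a tilted chip, because it measures just inside the wall and the rim beside it is uncovered.
- **Bystanders:** I saw nothing disturbed. A before-and-after comparison of the top pictures was too mixed with the arm and its shadow to prove it, including a small change beside one joint block. That block looked undisturbed in the wrist picture.

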